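# Slide the hopper's gate plate home and lock it

### The arm

A 6-joint arm with a two-finger parallel gripper is mounted at the origin on the work surface. World frame = base frame: x ahead of the robot, y to its left, z up, the work surface at z = 0. Lengths are in mm, angles in rad, forces in N, time in s.
With the tool pointing down it reaches from about 350 to 975 mm from the base axis. Payload 7.1 kg.
Tool frame: the origin (TCP) lies at the centre of the arm's flange, where the gripper is bolted on; the fingertips stand 182 mm ahead of it and the grasp point (between the pads) lies 163 mm ahead of it; x points along the fingers, y is the direction in which the jaws open and shut, and the axes are right-handed (so a half turn about x gives the same grasp; the last joint's range is limited). The gripper opens to 88 mm and grips with 3 to 60 N. Pads are 20 mm wide; open, the fingers measure 115 mm over their backs; the gripper's body (75 mm by 178 mm) begins 61 mm behind the grasp point.
Start: joints at [-1.178, 0.423, 1.63, -0, 1.089, -0.019], TCP at [250.178, -572.728, 404.675] pointing down, gripper open.
Joint ranges: [-3, 3], [-0.9, 2.11], [0.09, 2.58], [-1.31, 4.45], [0.11, 2.69], [-2.54, 2.54]. Speed limits (rad/s): [2.39, 2.39, 3.01, 3.14, 3.14, 3.14].

### API

Orientations are given as a rotation vector (axis times angle).
In Python, from workcell import readout, viewer, workorder, models gives the robot as it stands. The module is installed in compiled form; this text tells all that it offers.
- The arm moves only by the tool apply_moves, never from a script. Its argument "commands" is a list that holds one entry, the list of rows, each a list of 4 numbers: the shift along the world's x, y, z in m, then the turn about the world's z in rad. A call has 1 to 8 rows; each row is the pose to reach, as a shift and turn from the pose commanded when the call began; what a row does not reach only later rows make up. A row lasts 1/8 s, in which the tool goes at most 62.5 mm and 10.7 degrees, less where a joint would pass 70% of its speed; a pose out of reach is approached as far as the arm can. A call with a gripper value outside its range is refused whole. "gripper" is the finger opening in m, from 0 to 0.0878, set as the call begins (left out, the last holds). The fingers move at their own pace and stop on an object; the grip force is fixed at half the most. Time passes only in rows, so rows that repeat a pose let the fingers close. It gives the time, the measured TCP pose, the force and the opening at its end, in the units of the state.
- readout.get_obs(): the state, without advancing time (a new reading comes with each control period).
- viewer.get_image(name): name is "scene" or "top" or "wrist"; returns a dict with "color" (384x512x3 uint8, red, green, blue), "vertical_fov" (degrees; the focal length in pixels is half the picture's height over the tangent of half this angle, whatever the lens; pixels are square), "cx", "cy" (the principal point, pixels), "rvec" (rotation vector, rad) and "tvec" (3), from world to camera coordinates, as OpenCV has them. Camera axes: x right, y down, z forward; pixel columns grow to the right and rows downward; lengths in mm; the calibration is good to about 2 mm. The wrist camera is an equidistant fisheye: a pixel r from the principal point sees the ray r / f radians off the axis. A picture is of the moment at which its call begins. There is no depth.
- workorder.close_job(): hands the job in, once; it reports no verdict.
Trained networks look in the newest picture that a camera, given by its name, has taken for a name from the list of things; names that differ only in an ending like _2 or _b are one class to them, and where a whole thing is asked for, a point or a joint stands for the part that bears it (a point fixed in the world has none). Each returns a list of dicts, best first, with "conf" (0 to 1); they miss things now and then, are a little off and sometimes report something else, mostly with a low value. They report only what shows in the picture. A call takes as long as a camera call. They do not tell look-alikes from the thing itself.
- models.search_frame(camera, label): "position" ([x, y, z] in mm, in world coordinates, good to about 4 mm: the middle of the surface that is visible of it).
- models.place_of(camera, label): "position" ([x, y, z] in mm, in world coordinates, good to about 4 mm: a listed point, or the origin of a listed thing).
The state is a dict: "t": time; "qpos": joint angles; "qvel": joint speeds; "joint_torque": joint torques, N m; "ee_pos": TCP position; "orientation": TCP orientation; "ft_force": force on the tool from outside, world axes, zero at the start; "moment": the same for the moment, N m; "width": finger opening in mm.
Only numpy, scipy, OpenCV 4.12 (cv2) and the standard library are available. Lean on these libraries where they do the work, as an engineer would, in place of code of your own. Each camera call takes 0.05 s, during which the arm holds its last target.

### The job

Shut the bottom of the collection hopper: with light pressure on its top, draw the thin steel gate plate out from under the parking ledge, slide it flat along the bed into the slot at the hopper's foot, and keep going gently until it is fully home against the stop inside. Then swing the locking dog across behind the plate as far as it goes. Do not press or push hard, do not lift the plate or shove it along by its edge, and leave the other things on the counter where they are.

Things in the scene. Friction and masses are not known exactly. Their poses are not given: they have to be found in the camera images.
- bed: Sliding bed: fixed board with a slippery white plastic face, 310 x 720 mm, level, on the zinc counter (z = 0); its top is 8 to 16 mm above the counter (varies). Origin: middle of its top face, z up. The ledge, the hopper's slot and the plate stand on this top face; all heights given below for them are above it. Poses read with a common error of up to about 1 mm, so its height must be felt.
- gate: Gate plate: flat dark steel with a thin hard rubber facing on top, 170 x 90 x 3 mm, 0.29-0.47 kg, lying on the bed. Origin: underside centre; x along its length (+x away from the ledge at the start), z up. Its rear 37-53 mm starts under the ledge; too thin to pinch. Friction about 0.15 on the bed, 0.9 on its top: 5-12 N of pressure drags it, over 30 N is too much, so touch it slower than 5 mm/s.
- ledge: Parking ledge: low fixed folded-steel roof 70 mm deep, 130 mm wide, top 17 mm above the bed, 14 mm clear inside, open only at the front. Origin on the bed at the middle of its open front edge; +x points out of it (the way the plate is drawn out), roof at x = -70 to 0 mm.
- hopper: Fixed hopper with slot, chute and meter. Origin on the bed, middle of the slot's mouth; +x is the way the plate slides in, z up. Slot at bed level 95 mm wide (y +-47.5), 9 mm high; 9 mm high flared guides widen it to y +-65 at x = -35 mm. Block over the slot: 35 mm high, face at x = 0; funnel from x = 27 mm on, 116 mm wide, 180 mm high; chute and meter behind, 360 mm high.
- slot_stop (a point): Middle of the solid end stop inside the slot, at hopper x = 85 mm, on the bed. Plate fully home: its leading edge touches the stop, its centre is at the hopper's origin, its rear 85 mm stays outside. Pushing the plate against the hopper with over 20 N is too much.
- dog_pivot (a point): Locking dog's pivot, vertical axis, at hopper x = -94, y = +71 mm, this point 10 mm above the bed, on a rail 6 mm high (hopper y 63 to 79, x -106 to 0 mm).
- dog_tab (a point): Upright round finger post of the locking dog, 12 mm diameter, 44 mm from the pivot; this point is on its axis 30 mm above the bed. The post's top is at 42 mm; it rises from a 12 mm wide bar whose top is at 13 mm.
- dog (a joint): Locking dog's angle, rad: 0 = locked, against its stop, bar pointing from the pivot across the slot's line (hopper -y), 3 mm behind the rear edge of a fully home plate; 1.57 = open, bar pointing away from the hopper (hopper -x). Closes counter-clockwise seen from above, turns under 1-2 N at the post, stays where left, cannot close if the plate is not home.
- scoop: Bystander: red aluminium scoop, 183 x 60 mm, 38 mm high. Leave it.
- brush: Bystander: bench brush, 130 x 28 mm, 28 mm high. Leave it.
- beaker: Bystander: frosted glass beaker, 72 mm diameter, 95 mm high. Leave it.
- tamper: Bystander: steel tamper standing on its foot, 56 mm diameter, 94 mm high. Leave it.
- lid: Bystander: grey plastic lid, 96 mm diameter, 20 mm high. Leave it.
- tin: Bystander: closed sample tin, 70 mm diameter, 60 mm high. Leave it.
- sieve: Bystander: aluminium sieve ring, 90 mm diameter, 22 mm high. Leave it.
Things that resemble listed ones, but are neither listed nor needed, are in the scene too. There is more than one size of the gate; the job needs the smaller.

How it is judged (in metres and radians):
On the way, in this order (a step that is already met when the one before it is completed fails the run):
1. the plate is fully home in the slot (centre within 3 mm of the fully home place) while the dog is still open (over 0.6 rad) (x of gate in the frame of hopper above -0.003 m and horizontal distance between gate and hopper below 0.008 m and value of joint dog above 0.6 rad), for 0.2 s.
2. the dog is swung across behind the plate (under 0.15 rad) (value of joint dog below 0.15 rad), for 0.2 s.
At the end, for the whole second after the job is handed in: The plate lies flat and at rest in the slot, fully home: its centre no more than 3 mm short of the fully home place, within 8 mm of the mouth's middle and within 0.08 rad of the slot's direction; the locking dog is closed behind it (under 0.15 rad) (x of gate in the frame of hopper above -0.003 m and horizontal distance between gate and hopper below 0.008 m and angle between the x axis of gate and the x axis of hopper, either way round below 0.08 rad and z of gate in the frame of hopper below 0.003 m and value of joint dog below 0.15 rad and linear speed of gate below 0.01 m/s); the robot touches nothing.
It fails at once if the plate is pressed or pinched with more than 30 N (contact force between the fingers and gate above 30 N).
It fails at once if the plate is pushed against the hopper or its dog with more than 20 N (contact force between gate and hopper above 20 N).
It fails at once if the plate is lifted off the bed or tipped up (z of gate in the frame of hopper above 0.015 m or angle between gate's own z axis and vertical above 0.12 rad).
It fails at once if the plate is moved on by its edge, with the hand not above it, before it is home (linear speed of gate above 0.025 m/s and x of gate in the frame of hopper below -0.005 m and (x of the grasp point in the frame of gate below -0.085 m or x of the grasp point in the frame of gate above 0.085 m or y of the grasp point in the frame of gate below -0.05 m or y of the grasp point in the frame of gate above 0.05 m)).
It fails at once if another thing on the counter is moved more than 20 mm (distance of any of scoop, brush, beaker, tamper, lid, tin, sieve from where it was at the start of the episode above 0.02 m).
It also fails if it takes over 72 s, if anything falls off the work surface, if the arm or the gripper's body presses on something with over 40 N, if the wrist force passes 120 N, or if a joint passes its speed limit or range.

## Working session

There is one attempt and no reset: what is moved stays moved. The work goes in short steps, Python scripts to look and compute and a tool call to move; the robot and the scene stay as the last step left them, time stands still between calls to the robot, and variables do not carry over. Pictures are saved under pics/ and viewed, and the job is handed in when it is done.

Besides the shell and the picture viewer there is one more tool, called after "Request:" as name(argument=value, ...) on one line, values as JSON. apply_moves: Moves the arm, as the interface text tells. Its arguments: {"type":"object","properties":{"commands":{"type":"array","items":{"type":"array","items":{"type":"array","items":{"type":"number"}}}},"gripper":{"type":"number"}},"required":["commands"]}

```bash
mkdir -p pics
cat > h.py <<'E'
from workcell import readout, viewer, workorder, models
import numpy as np, cv2
def cam(name,save=None):
    im=viewer.get_image(name)
    if save: cv2.imwrite('pics/'+save,im['color'][:,:,::-1])
    return im
def K(im):
    f=192/np.tan(np.radians(im['vertical_fov'])/2); return f
def ray(im,u,v,fish=False):
    f=K(im);x=(u-im['cx']);y=(v-im['cy'])
    if fish:
        r=np.hypot(x,y);th=r/f;d=np.array([x/r*np.sin(th),y/r*np.sin(th),np.cos(th)]) if r>0 else np.array([0,0,1.])
    else: d=np.array([x/f,y/f,1.])
    R=cv2.Rodrigues(np.array(im['rvec'],float))[0];t=np.array(im['tvec'],float).ravel()
    return -R.T@t, R.T@d
def at(im,u,v,z,fish=False):
    c,d=ray(im,u,v,fish); return c+d*(z-c[2])/d[2]
def proj(im,p,fish=False):
    R=cv2.Rodrigues(np.array(im['rvec'],float))[0];t=np.array(im['tvec'],float).ravel()
    q=R@np.array(p,float)+t;f=K(im)
    if fish:
        r=np.hypot(q[0],q[1]);th=np.arctan2(r,q[2]);return np.array([im['cx']+f*th*q[0]/r,im['cy']+f*th*q[1]/r])
    return np.array([im['cx']+f*q[0]/q[2],im['cy']+f*q[1]/q[2]])
E
python3 - <<'E'
from h import *
import pickle
d={}
for n in ['scene','top','wrist']:
    d[n]=cam(n,n+'0.png')
    print(n,d[n]['vertical_fov'],d[n]['cx'],d[n]['cy'],ray(d[n],256,192)[0])
pickle.dump(d,open('d0.pkl','wb'))
for c in ['scene','top']:
    for l in ['bed','gate','ledge','hopper','slot_stop','dog_pivot','dog_tab']:
        print(c,l,[(np.round(r['position'],0).tolist(),round(r['conf'],2)) for r in models.place_of(c,l)])
o=readout.get_obs();print(o)
E
cd pics; python3 -c "
import cv2
for n in ['scene','top','wrist']: cv2.imwrite(n+'0b.png',cv2.resize(cv2.imread(n+'0.png'),(800,600),interpolation=cv2.INTER_CUBIC))"
```

```text
scene 56.71951274150651 255.44827536581042 191.462195138013 [1211.03288426  -16.3812058   614.72459347]
top 53.57837066696219 260.71356717153503 187.63584889874025 [ 343.65729472  109.67918523 1098.57789764]
wrist 65.70646984690485 253.28718748820773 196.31969700769184 [ 328.23231418 -539.6009301   383.88859459]
scene bed [([521.0, 38.0, 12.0], 0.79)]
scene gate [([542.0, 226.0, 16.0], 0.95), ([177.0, 291.0, 3.0], 0.73)]
scene ledge [([531.0, 261.0, 8.0], 0.64)]
scene hopper [([523.0, -150.0, 11.0], 0.71)]
scene slot_stop [([521.0, -235.0, 11.0], 0.61), ([476.0, 462.0, -3.0], 0.51)]
scene dog_pivot [([593.0, -57.0, 23.0], 0.72), ([744.0, 134.0, 2.0], 0.34)]
scene dog_tab [([581.0, -14.0, 40.0], 0.46)]
top bed [([521.0, 32.0, 15.0], 0.81)]
top gate [([543.0, 225.0, 9.0], 0.94), ([175.0, 290.0, -1.0], 0.89), ([733.0, 238.0, 1.0], 0.38)]
top ledge [([526.0, 258.0, 16.0], 0.65), ([741.0, 37.0, 4.0], 0.54)]
top hopper [([520.0, -150.0, 12.0], 0.84)]
top slot_stop []
top dog_pivot [([590.0, -53.0, 23.0], 0.86)]
top dog_tab [([582.0, -16.0, 43.0], 0.45), ([737.0, 238.0, -0.0], 0.31)]
{'t': 0.85, 'qpos': array([-1.17802307e+00,  4.23122042e-01,  1.62988154e+00, -4.73980505e-05,
        1.08856643e+00, -1.90147366e-02]), 'qvel': array([-0.00116858, -0.00217392, -0.00022812, -0.00201729, -0.00041047,
        0.00026309]), 'joint_torque': array([-1.04066665e-03, -5.44549620e+01, -2.74041545e+01,  6.44586794e-02,
        1.68458180e-02, -3.47247756e-06]), 'ee_pos': array([ 250.16519102, -572.74888147,  404.66855288]), 'orientation': array([ 1.9945833 ,  0.41657613, -1.99465881]), 'ft_force': array([0.85688925, 1.09131471, 0.15169925]), 'moment': array([ 0.00984529, -0.02092618,  0.03092823]), 'width': 87.98466999051675}
```

View pics/scene0b.png

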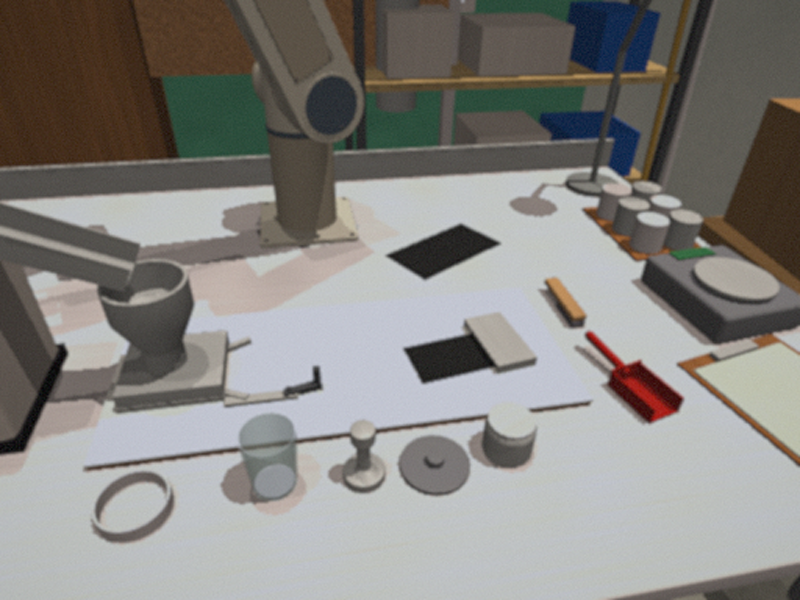

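View pics/top0b.png

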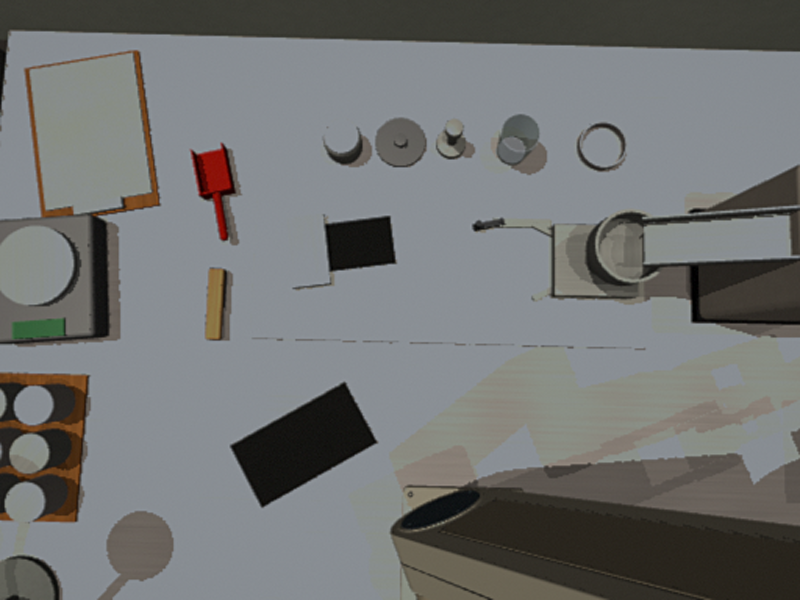

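The scene view has two dark plates. One is partly under the ledge, at (450,357) in the scene view and (361,243) in the top view. The other is larger and loose on the counter, at (443,250) and (304,444). The task needs the one under the ledge, so I'll check it in a close crop and measure it.

Run:
```python
import pickle,cv2
d=pickle.load(open('d0.pkl','rb'))
a=d['top']['color'][:,:,::-1]
cv2.imwrite('pics/c1.png',cv2.resize(a[125:195,180:280],(800,560),interpolation=cv2.INTER_CUBIC))
cv2.imwrite('pics/c2.png',cv2.resize(a[125:205,295:415],(800,533),interpolation=cv2.INTER_CUBIC))
a=d['scene']['color'][:,:,::-1]
cv2.imwrite('pics/c3.png',cv2.resize(a[190:270,135:355],(800,291),interpolation=cv2.INTER_CUBIC))
```

```text
(no output)
```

View pics/c1.png

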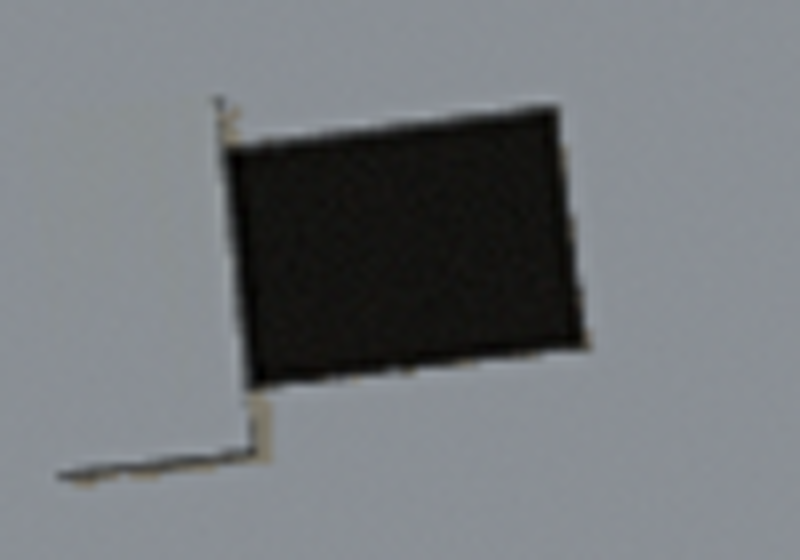

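View pics/c2.png

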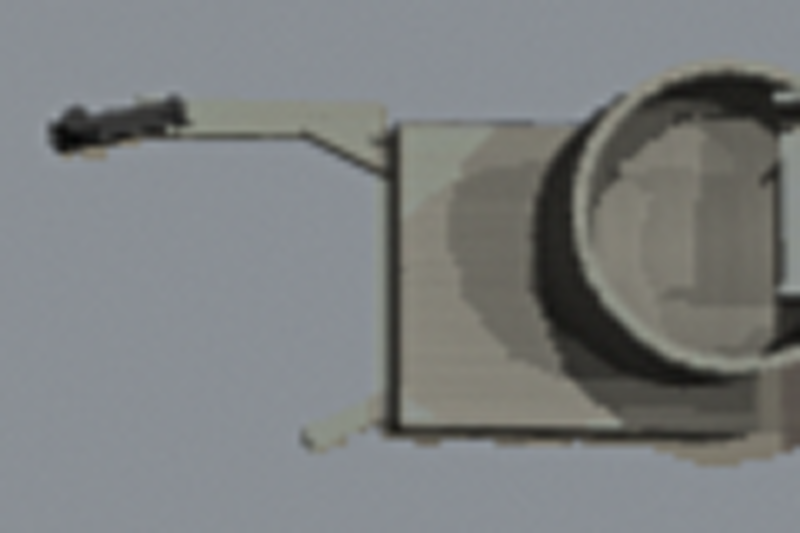

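View pics/c3.png

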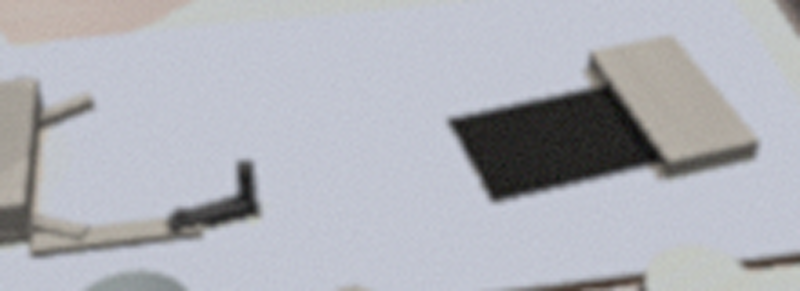

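The crop shows a dark plate coming out from under the ledge front. Its leading corners are at crop px (558,105) and (588,348). The dog is open, with its pivot at crop px (175,108) and post at (65,130). I'll compute positions from these.

Run:
```python
import pickle
from h import *
d=pickle.load(open('d0.pkl','rb'));T=d['top'];S=d['scene']
def c1(u,v,z): return at(T,180+(u+.5)/8-.5,125+(v+.5)/8-.5,z)[:2]
s=800/120
def c2(u,v,z): return at(T,295+(u+.5)/s-.5,125+(v+.5)/s-.5,z)[:2]
s3=800/220
def c3(u,v,z): return at(S,135+(u+.5)/s3-.5,190+(v+.5)/s3-.5,z)[:2]
b=12
P=[c1(558,105,b+3),c1(588,348,b+3),c1(232,150,b+3),c1(252,388,b+3)]
print('plate top',np.round(P,1), 'w',np.linalg.norm(P[0]-P[1]),'dirs',[np.degrees(np.arctan2(*(a[::-1]))) for a in (P[1]-P[0],P[0]-P[2],P[1]-P[3])])
print('plate scene LE', np.round([c3(450,120,b+3),c3(495,198,b+3)],1))
L=[c1(217,97,b+17),c1(262,460,b+17) if 0 else c1(255,455,b+17),c1(60,475,b+17)]
print('ledge top',np.round(L,1),np.linalg.norm(L[0]-L[1]),np.linalg.norm(L[1]-L[2]))
q=[c3(592,55,b+17),c3(665,163,b+17),c3(755,145,b+17),c3(675,38,b+17)];print('ledge scene',np.round(q,1),[np.linalg.norm(q[i]-q[(i+1)%4]) for i in range(4)])
H=[c2(398,122,b+35),c2(395,430,b+35)];print('block face top corners',np.round(H,1),np.linalg.norm(H[0]-H[1]))
print('rail end, pivot',c2(175,108,b+13),'post',c2(70,115,b+42),c2(65,130,b+13))
print('rail outer edge',c2(190,102,b+6),c2(385,105,b+6),'inner',c2(300,133,b+6))
print('guide tip',c2(315,437,b+9))
for c in ['scene','top']:
  cam(c)
  for l in ['scoop','brush','beaker','tamper','lid','tin','sieve','hopper','gate']:
    print(c,l,[(np.round(r['position'],0).tolist(),round(r['conf'],2)) for r in (models.place_of(c,l))])
```

```text
plate top [[598.1 146.4]
 [509.4 133. ]
 [578.3 263.9]
 [491.6 253.2]] w 89.75338497501109 dirs [np.float64(-171.38105720936156), np.float64(-80.4147372171286), np.float64(-81.57546839427349)]
plate scene LE [[511.5 133.6]
 [595.7 147.9]]
ledge top [[594.4 268.1]
 [465.8 249.3]
 [456.8 317.9]] 129.95888207025865 69.18780463705961
ledge scene [[470.7 250.1]
 [595.7 265.2]
 [588.2 332.8]
 [460.  319.3]] [np.float64(125.915798368845), np.float64(68.01849538842934), np.float64(128.88655262891078), np.float64(70.04829768609129)]
block face top corners [[ 583.9 -150.5]
 [ 453.1 -149.5]] 130.7482937420398
rail end, pivot [592.41295323 -59.68240663] post [581.49291769 -11.09845623] [581.46186579 -12.39692824]
rail outer edge [596.86562771 -67.27058347] [ 597.87070296 -151.96221593] inner [ 584.49169814 -115.12010305]
guide tip [ 451.91908285 -121.69210699]
scene scoop [([644.0, 470.0, -4.0], 0.85), ([744.0, 39.0, 1.0], 0.48)]
scene brush [([472.0, 462.0, -1.0], 0.83)]
scene beaker [([731.0, -82.0, -0.0], 0.59)]
scene tamper [([740.0, 36.0, 2.0], 0.9)]
scene lid [([743.0, 131.0, 3.0], 0.63), ([535.0, 262.0, 10.0], 0.18)]
scene tin [([732.0, 238.0, -0.0], 0.57)]
scene sieve [([744.0, -249.0, 0.0], 0.64), ([533.0, 260.0, 7.0], 0.36)]
scene hopper [([521.0, -148.0, 14.0], 0.89), ([520.0, -237.0, 14.0], 0.33)]
scene gate [([545.0, 224.0, 16.0], 0.89), ([179.0, 294.0, 0.0], 0.58), ([743.0, 36.0, -1.0], 0.53)]
top scoop [([647.0, 474.0, 3.0], 0.6)]
top brush [([479.0, 459.0, -4.0], 0.72)]
top beaker [([732.0, -78.0, -3.0], 0.65)]
top tamper [([744.0, 36.0, 1.0], 0.88), ([541.0, 224.0, 8.0], 0.5)]
top lid [([744.0, 134.0, -2.0], 0.76), ([522.0, 31.0, 16.0], 0.51)]
top tin []
top sieve [([746.0, -249.0, -1.0], 0.62)]
top hopper [([645.0, 474.0, 3.0], 0.58), ([522.0, -154.0, 14.0], 0.56)]
top gate [([175.0, 291.0, -5.0], 0.97), ([732.0, -79.0, -1.0], 0.39)]
```

Run:
```python
from h import *
o=readout.get_obs();R=cv2.Rodrigues(o['orientation'])[0]
print(np.round(R,3),o['t'])
print('jaw yaw',np.degrees(np.arctan2(R[1,1],R[0,1])))
```

```text
[[-0.     0.4   -0.916]
 [ 0.    -0.916 -0.4  ]
 [-1.    -0.     0.   ]] 1.85
jaw yaw -66.40250397605419
```

View pics/wrist0b.png

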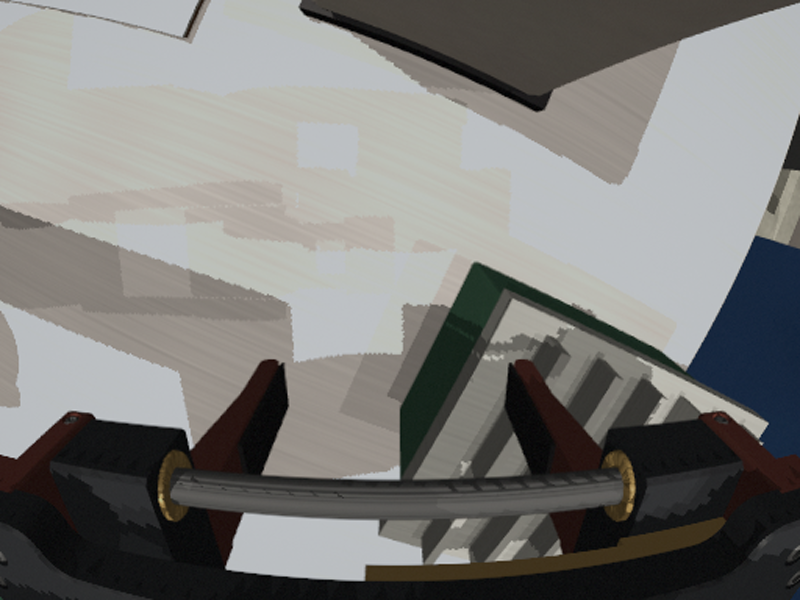

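The wrist view shows only the open fingers, at (265,400) and (525,400), above the counter and the crates. I'm going round the chute on the inner side.

Request:
apply_moves(commands=[[[0.015, 0.055, 0, 0.165], [0.03, 0.11, 0, 0.33], [0.045, 0.165, 0, 0.495], [0.06, 0.22, 0, 0.66], [0.065, 0.28, 0, 0.825], [0.07, 0.34, 0, 0.99], [0.09, 0.395, 0, 1.15], [0.12, 0.445, 0, 1.318]]], gripper=0.03)

```text
t: 2.85
ee_pos: [370.0, -125.9, 405.1]
orientation: [1.088, 1.281, -1.087]
ft_force: [0.3, -1.7, 0.4]
width: 30.3
```

Request:
apply_moves(commands=[[[0.02, 0.05, -0.01, 0], [0.04, 0.1, -0.03, 0], [0.06, 0.15, -0.05, 0], [0.085, 0.2, -0.075, 0], [0.11, 0.25, -0.1, 0], [0.135, 0.3, -0.125, 0], [0.155, 0.34, -0.145, 0], [0.168, 0.368, -0.155, 0]]])

```text
t: 3.85
ee_pos: [538.6, 242.2, 248.3]
orientation: [1.09, 1.281, -1.091]
ft_force: [0.7, 0.5, 0.2]
width: 29.9
```

```bash
python3 - <<'E'
from h import *
import pickle
w=cam('wrist','w1.png');t=cam('top','t1.png');s=cam('scene','s1.png')
pickle.dump((w,t,s),open('d1.pkl','wb'))
o=readout.get_obs();R=cv2.Rodrigues(o['orientation'])[0];print(o['ee_pos'],o['ft_force'],np.degrees(np.arctan2(R[1,1],R[0,1])),o['t'])
b=12
# expected plate leading corners/ledge corners in wrist
for p in [(598.1,146.4,15),(509.4,133,15),(594.4,268.1,29),(465.8,249.3,29)]: print(p,proj(w,p,True)*800/512)
E
cd pics; python3 -c "
import cv2
cv2.imwrite('w1b.png',cv2.resize(cv2.imread('w1.png'),(800,600),interpolation=cv2.INTER_CUBIC))
cv2.imwrite('s1b.png',cv2.resize(cv2.imread('s1.png'),(800,600),interpolation=cv2.INTER_CUBIC))"
```

```text
[538.20209473 241.17850778 249.01927161] [ 0.52012684 -0.07748364  0.58028975] 9.222155480344655 4.0
(598.1, 146.4, 15) [468.0487662  495.75082124]
(509.4, 133, 15) [318.35196423 494.3383132 ]
(594.4, 268.1, 29) [523.10341305 312.56521174]
(465.8, 249.3, 29) [244.3759253  308.44357711]
```

View pics/w1b.png

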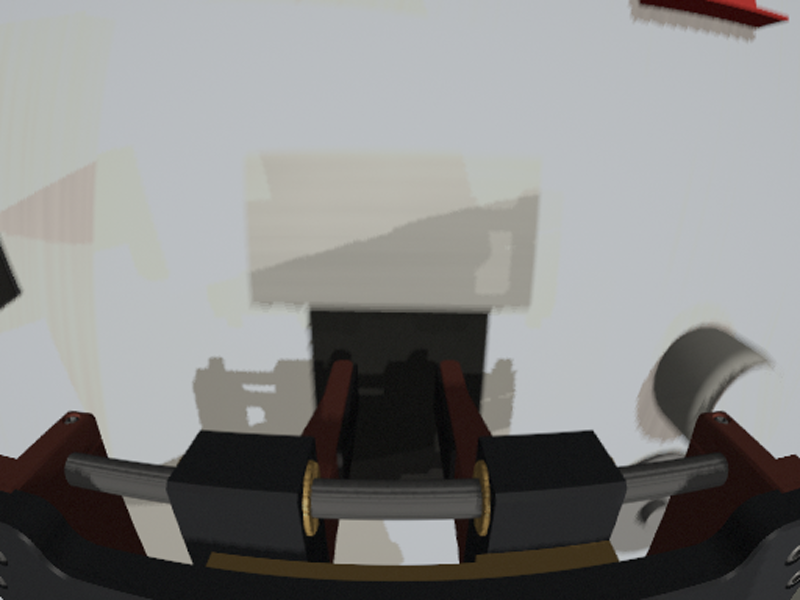

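View pics/s1b.png

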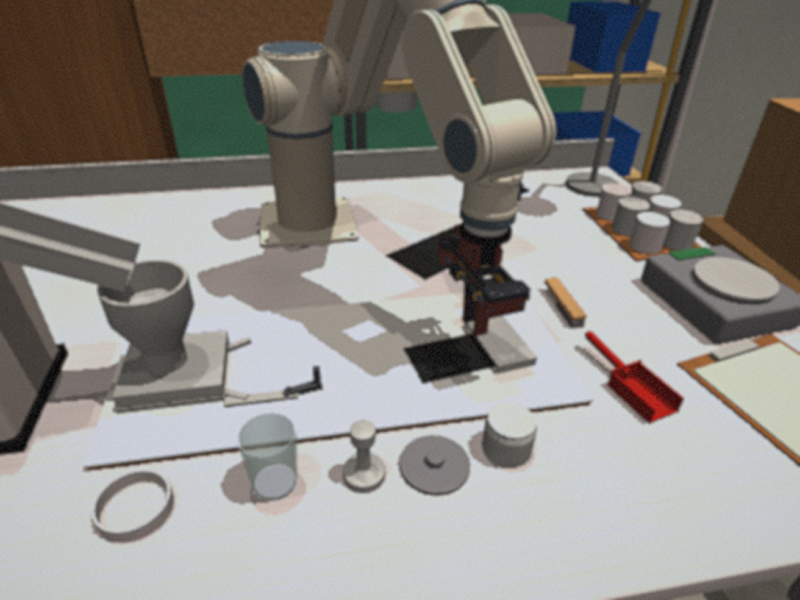

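The wrist view confirms the choice. The ledge front runs from (253,306) to (528,306), within about 4 px of my prediction. The plate emerges between x=310 and 488, and the fingers are centred at about 400. I'm lowering the fingers to just above it.

Request:
apply_moves(commands=[[[0, 0, -0.02, 0], [0, 0, -0.035, 0], [0, 0, -0.043, 0], [0, 0, -0.045, 0], [0, 0, -0.0455, 0], [0, 0, -0.046, 0]]])

```text
t: 4.75
ee_pos: [538.4, 240.3, 204.1]
orientation: [1.092, 1.28, -1.091]
ft_force: [0.9, 0.3, 0.0]
width: 29.9
```

Request:
apply_moves(commands=[[[0, 0, -0.0005, 0], [0, 0, -0.001, 0], [0, 0, -0.0015, 0], [0, 0, -0.002, 0], [0, 0, -0.0025, 0]]])

```text
t: 5.38
ee_pos: [538.2, 240.3, 201.1]
orientation: [1.091, 1.28, -1.091]
ft_force: [0.0, -0.9, -0.7]
width: 29.9
```

Request:
apply_moves(commands=[[[0, 0, -0.0005, 0], [0, 0, -0.001, 0], [0, 0, -0.0013, 0]]])

```text
t: 5.75
ee_pos: [538.2, 240.3, 199.8]
orientation: [1.091, 1.28, -1.091]
ft_force: [-0.8, -0.3, -0.6]
width: 29.8
```

Request:
apply_moves(commands=[[[0, 0, -0.0005, 0], [0, 0, -0.001, 0]]])

```text
t: 6.0
ee_pos: [538.2, 240.3, 198.8]
orientation: [1.091, 1.28, -1.091]
ft_force: [0.4, -0.3, 1.0]
width: 29.9
```

Request:
apply_moves(commands=[[[0, 0, -0.0005, 0], [0, 0, -0.001, 0]]])

```text
t: 6.25
ee_pos: [538.2, 240.3, 197.9]
orientation: [1.091, 1.28, -1.091]
ft_force: [-1.0, 0.1, 5.2]
width: 29.9
```

Request:
apply_moves(commands=[[[0, 0, -0.0002, 0]]])

```text
t: 6.38
ee_pos: [538.2, 240.3, 197.9]
orientation: [1.091, 1.28, -1.091]
ft_force: [-0.9, -0.3, 4.6]
width: 30.0
```

Request:
apply_moves(commands=[[[0, 0, -0.0003, 0], [0, 0, -0.0004, 0]]])

```text
t: 6.62
ee_pos: [538.4, 240.4, 197.9]
orientation: [1.092, 1.28, -1.091]
ft_force: [-1.5, 0.3, 7.6]
width: 30.0
```

Light contact at about 8 N puts the bed at roughly 13 mm. I'm starting the draw.

Request:
apply_moves(commands=[[[0, -0.003, 0, 0], [0, -0.009, 0, 0], [0, -0.018, 0, 0], [0, -0.028, 0, 0], [0, -0.038, 0, 0], [0, -0.048, 0, 0], [0, -0.056, 0, 0], [0, -0.06, 0, 0]]])

```text
t: 7.62
ee_pos: [538.7, 180.0, 197.9]
orientation: [1.093, 1.279, -1.09]
ft_force: [-0.5, 1.2, 6.7]
width: 29.8
```

Run:
```python
from h import *
w=cam('wrist','w2.png');t=cam('scene','s2.png')
o=readout.get_obs();print(o['ee_pos'],o['ft_force'],o['t'])
a=cv2.resize(w['color'][:,:,::-1],(512,384));b=cv2.resize(t['color'][150:300,100:380,::-1],(717,384))
cv2.imwrite('pics/s2b.png',b);cv2.imwrite('pics/w2b.png',cv2.resize(w['color'][:,:,::-1],(800,600)))
```

```text
[538.68694532 179.79472088 197.89190566] [-0.06542267 -0.31415974  7.33659909] 7.725
```

View pics/w2b.png

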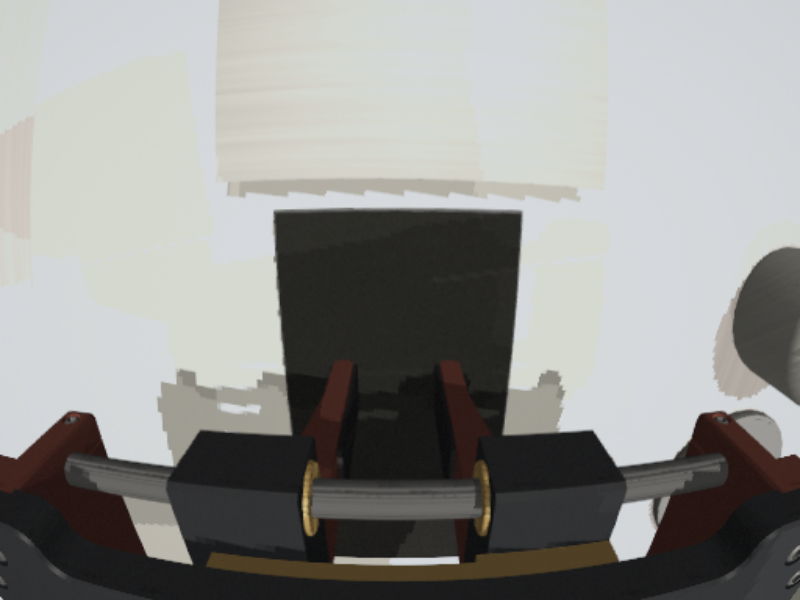

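View pics/s2b.png

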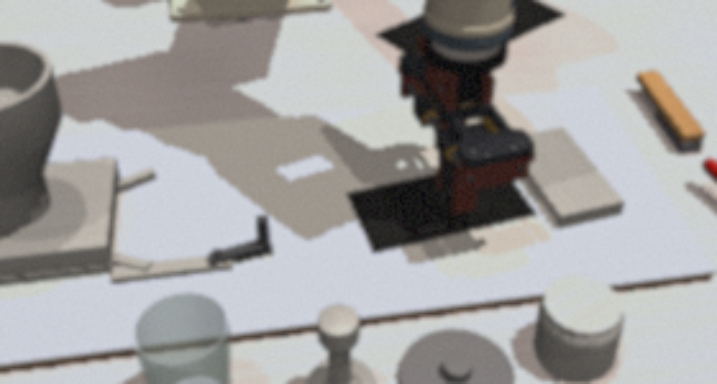

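The plate came with the hand and is clear of the ledge. Its rear corners are at wrist px (275,211) and (521,211). I'll work out the plate's pose in the hand from these.

```bash
cat >> h.py <<'E'
def plate_from_rear(w,pts,scale=1.5625,z=16):
    P=[at(w,(u+.5)/scale-.5,(v+.5)/scale-.5,z,True)[:2] for u,v in pts]
    e=P[1]-P[0]; n=e/np.linalg.norm(e); d=np.array([n[1],-n[0]])  # 
    c=(P[0]+P[1])/2+85*d
    return P,np.linalg.norm(e),c,np.degrees(np.arctan2(d[1],d[0]))
E
python3 - <<'E'
from h import *
im=viewer.get_image('wrist')
print(plate_from_rear(im,[(275,211),(521,211)]))
o=readout.get_obs();R=cv2.Rodrigues(o['orientation'])[0];print(o['ee_pos'],np.degrees(np.arctan2(R[1,1],R[0,1])))
E
```

```text
([array([486.01074577, 239.66551278]), array([572.41072105, 253.53899127])], np.float64(87.50673764909605), array([542.68678912, 162.67730983]), np.float64(-80.87773093767065))
[538.67555516 179.85834493 197.91044018] 9.095976315055129
```

Request:
apply_moves(commands=[[[-0.001, -0.004, 0, -0.01], [-0.003, -0.011, 0, -0.03], [-0.006, -0.02, 0, -0.055], [-0.009, -0.03, 0, -0.08], [-0.012, -0.04, 0, -0.105], [-0.015, -0.05, 0, -0.13], [-0.018, -0.057, 0, -0.15], [-0.019, -0.061, 0, -0.16]]])

```text
t: 8.78
ee_pos: [519.6, 119.0, 197.9]
orientation: [1.212, 1.207, -1.209]
ft_force: [0.2, 1.3, 6.3]
width: 30.1
```

Request:
apply_moves(commands=[[[0, -0.004, 0, 0], [0, -0.011, 0, 0], [0, -0.02, 0, 0], [0, -0.03, 0, 0], [0, -0.04, 0, 0], [0, -0.05, 0, 0], [0, -0.058, 0, 0], [0, -0.062, 0, 0]]])

```text
t: 9.78
ee_pos: [519.7, 56.9, 197.9]
orientation: [1.211, 1.207, -1.209]
ft_force: [0.6, 1.2, 6.5]
width: 29.8
```

Run:
```python
from h import *
import pickle
w=cam('wrist');t=cam('top');s=cam('scene')
pickle.dump((w,t,s),open('d3.pkl','wb'))
o=readout.get_obs();R=cv2.Rodrigues(o['orientation'])[0];print(o['ee_pos'],o['ft_force'],np.degrees(np.arctan2(R[1,1],R[0,1])),o['t'])
cv2.imwrite('pics/w3.png',cv2.resize(w['color'][:,:,::-1],(800,600)))
cv2.imwrite('pics/t3.png',cv2.resize(t['color'][100:240,200:420,::-1],(800,509),interpolation=cv2.INTER_CUBIC))
cv2.imwrite('pics/s3.png',cv2.resize(s['color'][150:300,50:330,::-1],(800,429),interpolation=cv2.INTER_CUBIC))
```

```text
[519.67114653  56.81144498 197.87521714] [ 0.76274307 -0.85709804  7.6724277 ] -0.07207411921765906 9.925
```

View pics/w3.png

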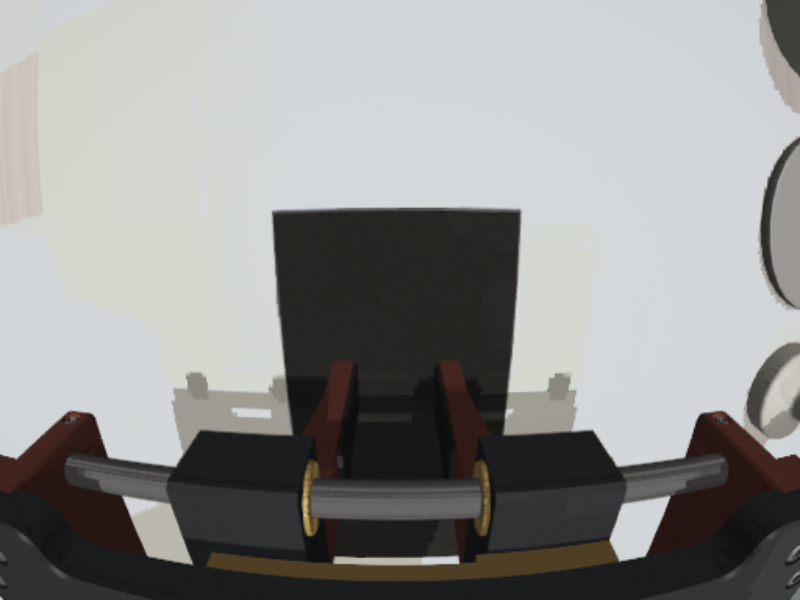

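View pics/t3.png

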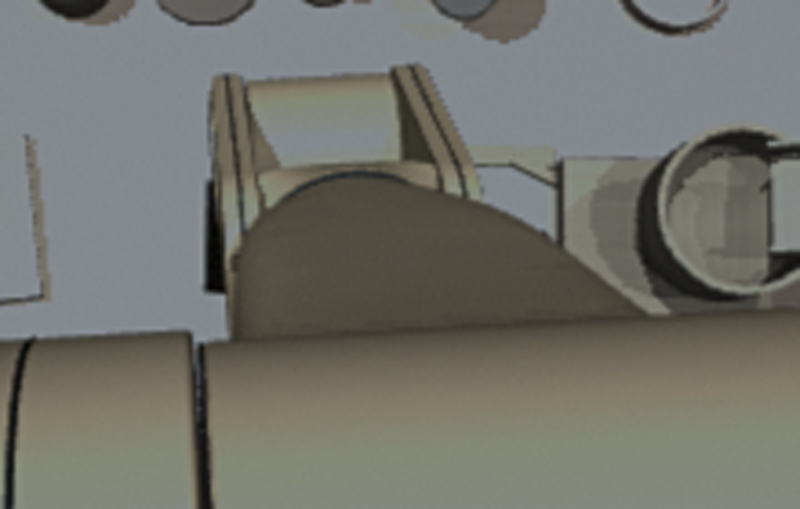

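View pics/s3.png

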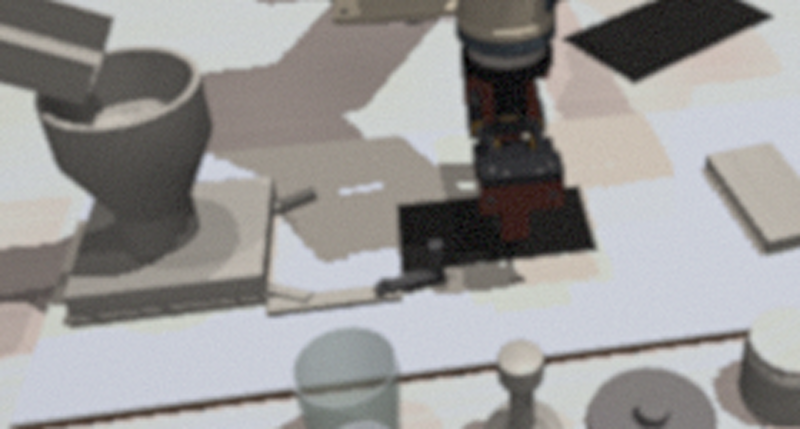

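The plate has stayed aligned with the hand, with rear corners at (273,211) and (520,211). In the scene crop its far leading corner is at (400,206), just ahead of the dog post. I'll check the lateral offset against the hopper in the same camera.

Run:
```python
import pickle
from h import *
w,t,s=pickle.load(open('d3.pkl','rb'))
print(plate_from_rear(w,[(273,211),(520,211)]))
k=800/280
f=lambda u,v,z: np.round(at(s,50+(u+.5)/k-.5,150+(v+.5)/k-.5,z)[:2],1)
b=12.9
print('plate corners',f(400,206,b+3),f(582,189,b+3),f(595,248,b+3))
print('far guide tip top',f(312,190,b+9),'block corners top',f(272,180,b+35),f(268,270,b+35), 'rail end near',f(270,312,b),f(400,298,b))
k2=800/220
g=lambda u,v,z: np.round(at(t,200+(u+.5)/k2-.5,100+(v+.5)/k2-.5,z)[:2],1)
print(g(563,158,b+35),'rail outer',g(480,151,b+6),g(555,151,b+6))
cv2.imwrite('pics/z3.png',cv2.resize(s['color'][200:265,100:265,::-1],(800,315),interpolation=cv2.INTER_CUBIC))
```

```text
([array([476.70031949, 124.51739865]), array([564.5797976 , 124.39109023])], np.float64(87.87956888170292), array([520.5178889 ,  39.45433224]), np.float64(-90.08235067572157))
plate corners [480.2 -42.6] [482.7 125.6] [564.8 122.1]
far guide tip top [ 451.5 -120.9] block corners top [ 464.8 -151.6] [ 582.1 -147.2] rail end near [ 593.5 -150.3] [594.9 -46.9]
[ 583.1 -150.8] rail outer [593.5 -91.9] [ 595.2 -151.6]
```

View pics/z3.png

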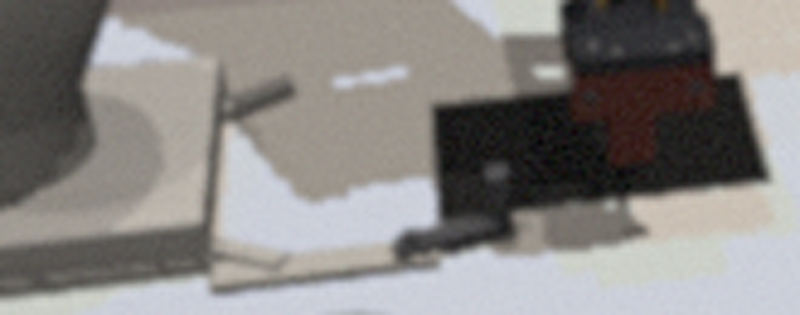

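Request:
apply_moves(commands=[[[0, -0.004, 0, 0], [0, -0.011, 0, 0], [0, -0.02, 0, 0], [-0.0005, -0.03, 0, 0], [-0.0005, -0.04, 0, 0], [-0.0005, -0.05, 0, 0], [-0.0005, -0.058, 0, 0], [-0.0005, -0.062, 0, 0]]])

```text
t: 10.92
ee_pos: [519.1, -5.2, 197.9]
orientation: [1.211, 1.207, -1.209]
ft_force: [0.2, 2.0, 6.9]
width: 30.2
```

Request:
apply_moves(commands=[[[0, -0.003, 0, 0], [0, -0.008, 0, 0], [0, -0.013, 0, 0], [0, -0.018, 0, 0], [0, -0.023, 0, 0], [0, -0.028, 0, 0], [0, -0.032, 0, 0], [0, -0.035, 0, 0]]])

```text
t: 11.92
ee_pos: [519.1, -40.0, 197.9]
orientation: [1.211, 1.207, -1.209]
ft_force: [-0.7, 2.8, 8.3]
width: 29.9
```

Run:
```python
from h import *
import pickle
w=cam('wrist');s=cam('scene')
o=readout.get_obs();R=cv2.Rodrigues(o['orientation'])[0];print(o['ee_pos'],o['ft_force'],o['moment'],np.degrees(np.arctan2(R[1,1],R[0,1])),o['t'])
cv2.imwrite('pics/w4.png',cv2.resize(w['color'][:,:,::-1],(800,600)))
cv2.imwrite('pics/s4.png',cv2.resize(s['color'][190:270,90:230,::-1],(800,457),interpolation=cv2.INTER_CUBIC))
```

```text
[519.10529604 -40.16629542 197.88219741] [-0.55692126 -1.6413053   7.84300272] [-0.25232053 -0.02091993  0.00512832] -0.06951419437137253 12.025
```

View pics/w4.png

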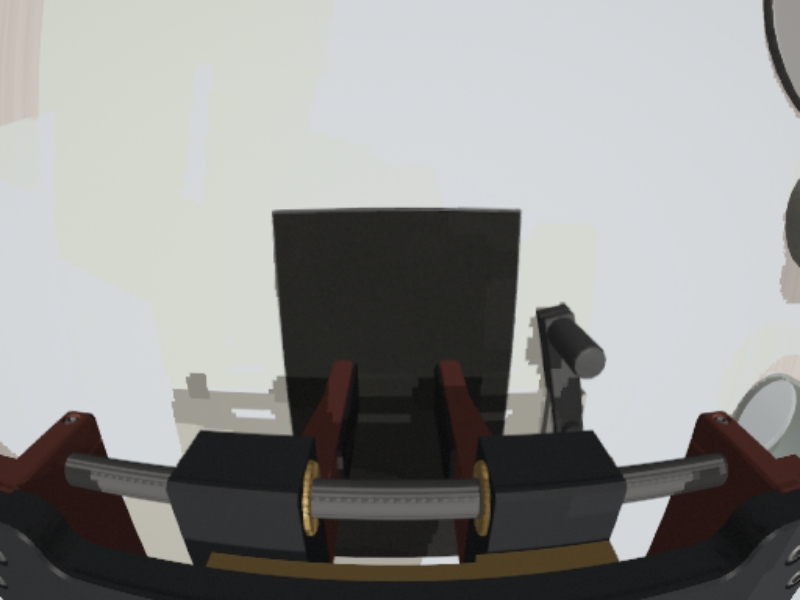

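View pics/s4.png

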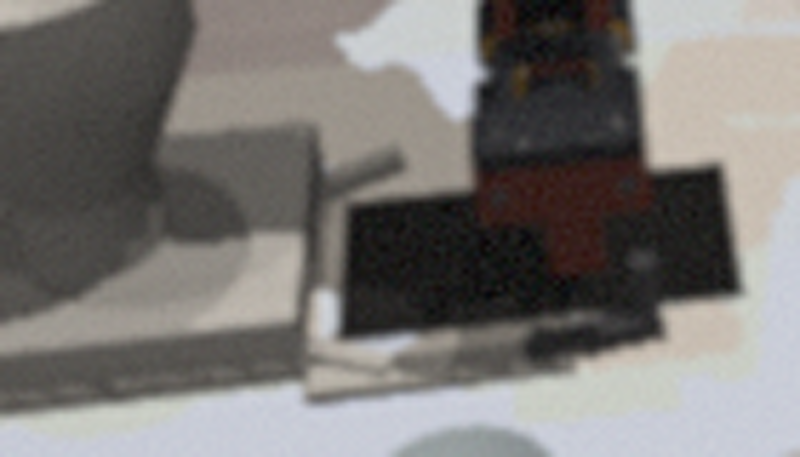

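The plate's leading edge is just short of the mouth, from crop (348,205) to (343,335), and lies between the guides at (328,200) and (312,350). I'm continuing more slowly and watching the force.

Request:
apply_moves(commands=[[[0, -0.002, 0, 0], [0, -0.005, 0, 0], [0, -0.008, 0, 0], [0, -0.011, 0, 0], [0, -0.014, 0, 0], [0, -0.017, 0, 0]]])

```text
t: 12.78
ee_pos: [519.1, -56.9, 197.9]
orientation: [1.211, 1.207, -1.209]
ft_force: [0.9, 1.1, 7.5]
width: 29.8
```

Request:
apply_moves(commands=[[[0, -0.003, 0, 0], [0, -0.006, 0, 0], [0, -0.009, 0, 0], [0, -0.012, 0, 0], [0, -0.015, 0, 0], [0, -0.018, 0, 0]]])

```text
t: 13.52
ee_pos: [519.1, -74.9, 197.9]
orientation: [1.211, 1.208, -1.209]
ft_force: [-0.0, 1.8, 7.6]
width: 29.8
```

Run:
```python
from h import *
w=cam('wrist');s=cam('scene')
o=readout.get_obs();R=cv2.Rodrigues(o['orientation'])[0];print(o['ee_pos'],o['ft_force'],o['moment'],np.degrees(np.arctan2(R[1,1],R[0,1])),o['t'])
cv2.imwrite('pics/w5.png',cv2.resize(w['color'][:,:,::-1],(800,600)))
cv2.imwrite('pics/s5.png',cv2.resize(s['color'][190:270,90:230,::-1],(800,457),interpolation=cv2.INTER_CUBIC))
```

```text
[519.07952121 -75.13661122 197.89741344] [-0.13356688 -0.94755891  8.32684758] [-0.1794623   0.00627247 -0.02675714] -0.06316050996647656 13.625
```

View pics/w5.png

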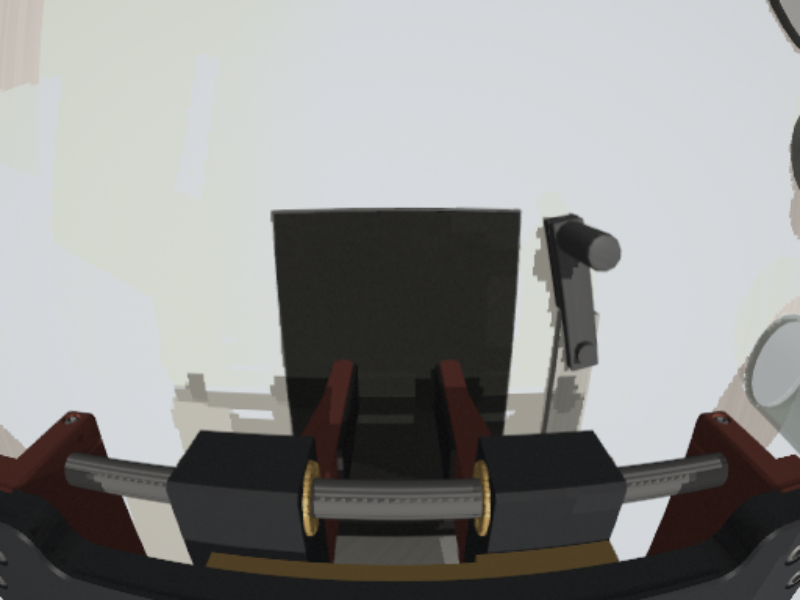

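View pics/s5.png

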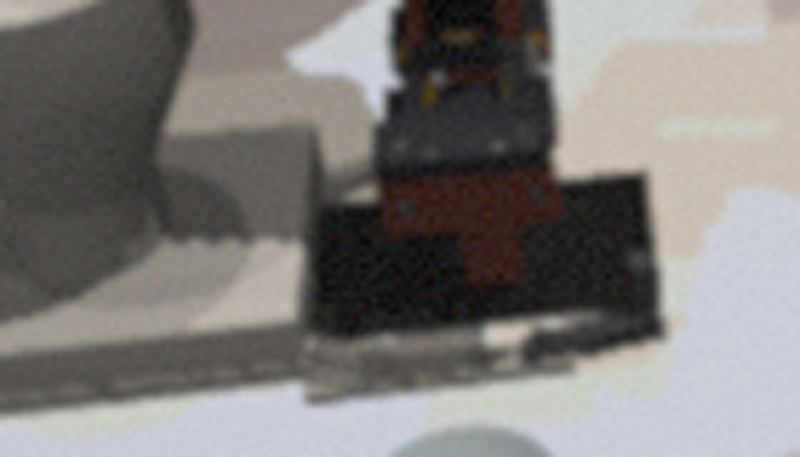

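The plate is in the slot with no slip; its rear edge is still at v=211. I'll locate the hopper from the pivot at (586,352), then continue.

Run:
```python
from h import *
w=cam('wrist')
k=1.5625
f=lambda u,v,z: np.round(at(w,(u+.5)/k-.5,(v+.5)/k-.5,z,True)[:2],1)
b=12.9
p=f(586,352,b+15);print('pivot',p,'hopper',p+[-71,-94],'post top',f(605,252,b+42))
print(plate_from_rear(w,[(272,211),(520,211)])[2:])
```

```text
pivot [590.6 -57.5] hopper [ 519.6 -151.5] post top [580.  -14.4]
(array([519.71121961, -92.66510589]), np.float64(-90.06950130523397))
```

Request:
apply_moves(commands=[[[0, -0.003, 0, 0], [0, -0.007, 0, 0], [0, -0.012, 0, 0], [0, -0.017, 0, 0], [0, -0.022, 0, 0], [0, -0.027, 0, 0], [0, -0.032, 0, 0], [0, -0.036, 0, 0]]])

```text
t: 14.68
ee_pos: [519.1, -111.0, 197.9]
orientation: [1.211, 1.207, -1.209]
ft_force: [-0.1, 1.6, 7.3]
width: 30.1
```

Request:
apply_moves(commands=[[[0, -0.002, 0, 0], [0, -0.004, 0, 0], [0, -0.006, 0, 0], [0, -0.008, 0, 0], [0, -0.01, 0, 0], [0, -0.012, 0, 0], [0, -0.0135, 0, 0], [0, -0.015, 0, 0]]])

```text
t: 15.68
ee_pos: [519.0, -125.9, 197.9]
orientation: [1.211, 1.208, -1.209]
ft_force: [-0.8, 1.9, 8.2]
width: 30.1
```

Request:
apply_moves(commands=[[[0, -0.001, 0, 0], [0, -0.002, 0, 0], [0, -0.003, 0, 0], [0, -0.004, 0, 0]]])

```text
t: 16.18
ee_pos: [519.0, -129.9, 197.9]
orientation: [1.21, 1.208, -1.209]
ft_force: [-0.3, 1.5, 8.0]
width: 30.0
```

Request:
apply_moves(commands=[[[0, -0.001, 0, 0], [0, -0.002, 0, 0]]])

```text
t: 16.42
ee_pos: [519.0, -131.9, 197.9]
orientation: [1.21, 1.208, -1.209]
ft_force: [0.4, 1.1, 7.5]
width: 29.8
```

Request:
apply_moves(commands=[[[0, -0.0008, 0, 0], [0, -0.0016, 0, 0]]])

```text
t: 16.68
ee_pos: [519.0, -133.5, 197.9]
orientation: [1.21, 1.208, -1.209]
ft_force: [1.0, 1.0, 8.2]
width: 30.2
```

Request:
apply_moves(commands=[[[0, -0.0007, 0, 0], [0, -0.0014, 0, 0]]])

```text
t: 16.92
ee_pos: [519.0, -134.6, 197.9]
orientation: [1.211, 1.208, -1.209]
ft_force: [0.9, 6.9, 8.2]
width: 29.9
```

Request:
apply_moves(commands=[[[0, -0.0007, 0, 0], [0, -0.0014, 0, 0]]])

```text
t: 17.18
ee_pos: [518.9, -135.5, 197.9]
orientation: [1.212, 1.209, -1.209]
ft_force: [-0.4, 8.5, 8.3]
width: 30.1
```

Request:
apply_moves(commands=[[[0, -0.0006, 0, 0], [0, -0.0012, 0, 0]]])

```text
t: 17.42
ee_pos: [518.9, -136.6, 197.9]
orientation: [1.212, 1.209, -1.209]
ft_force: [0.1, 9.8, 10.4]
width: 29.8
```

The stop was felt at hand y of about −134.3, against −134 expected, and the side force has levelled off at the slip limit. I'll lift straight up and check.

Request:
apply_moves(commands=[[[0, 0, 0.0005, 0], [0, 0, 0.001, 0], [0, 0, 0.002, 0], [0, 0, 0.004, 0], [0, 0, 0.008, 0], [0, 0.01, 0.025, 0], [0, 0.03, 0.05, 0], [0, 0.06, 0.08, 0]]])

```text
t: 18.42
ee_pos: [518.5, -76.6, 278.7]
orientation: [1.211, 1.208, -1.211]
ft_force: [0.7, -0.3, 0.2]
width: 30.2
```

Run:
```python
from h import *
w=cam('wrist');s=cam('scene')
o=readout.get_obs();print(o['ee_pos'],o['ft_force'],o['t'])
cv2.imwrite('pics/w6.png',cv2.resize(w['color'][:,:,::-1],(800,600)))
cv2.imwrite('pics/s6.png',cv2.resize(s['color'][190:270,90:230,::-1],(800,457),interpolation=cv2.INTER_CUBIC))
import pickle;pickle.dump((w,s),open('d6.pkl','wb'))
```

```text
[519.54534421 -75.22726613 280.86740843] [ 0.59279786  0.28434959 -0.23935046] 18.525
```

View pics/w6.png

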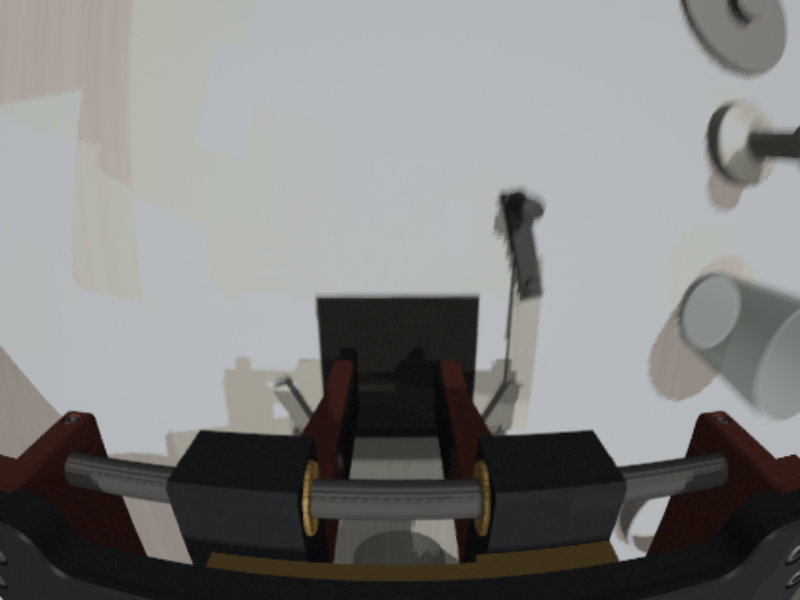

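View pics/s6.png

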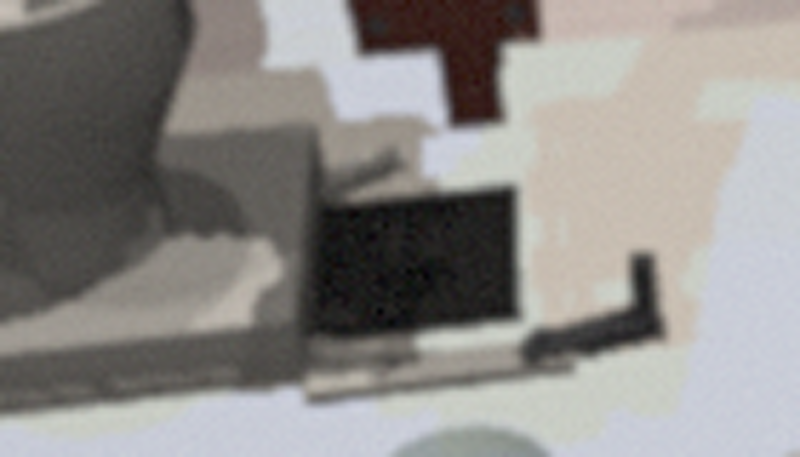

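The plate shows as a short dark stub in the slot, with its rear edge at v≈296 in the wrist view and u≈516 in the scene crop. The dog is still open. I'll take a still wrist picture to measure the rear edge against the pivot.

Run:
```python
from h import *
w=cam('wrist');s=cam('scene')
cv2.imwrite('pics/w7.png',cv2.resize(w['color'][100:310,180:460,::-1],(800,600),interpolation=cv2.INTER_CUBIC))
import pickle;pickle.dump((w,s),open('d7.pkl','wb'))
k=800/280
b=12.9
for q in [(0,0,0)]: pass
for n,p in {'rearL':(519.6-45,-66.5,b+3),'rearR':(519.6+45,-66.5,b+3),'pivot':(590.6,-57.5,b+15),'hopper pivot tab':(581,-14,b+42)}.items():
    a=proj(w,p,True); print(n,(a-[180,100]+.5)*k-.5)
```

```text
rearL [ 56.70018898 263.48573542]
rearR [352.27215852 263.38394683]
pivot [446.95478572 246.20774174]
hopper pivot tab [450.90154428 108.13191553]
```

View pics/w7.png

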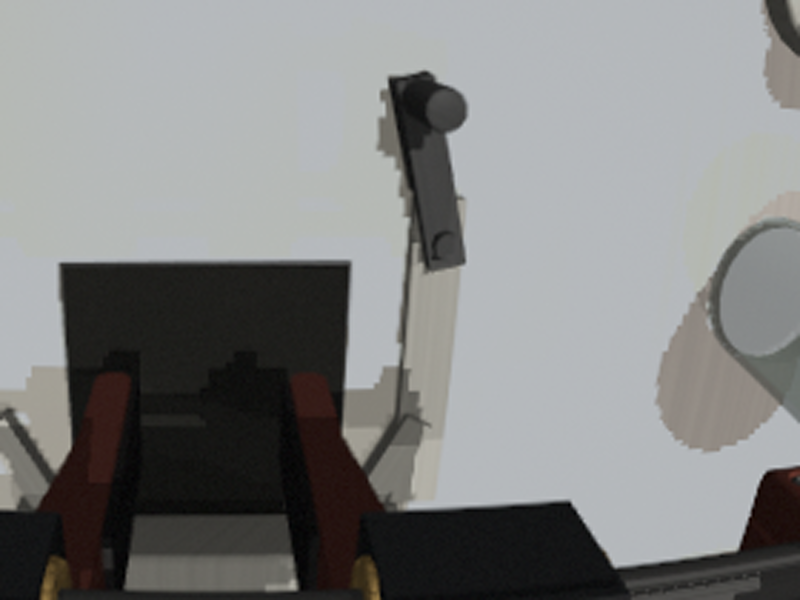

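The rear edge is at crop v≈263, which matches the 263 predicted for fully home. The pivot is at (446,245) against (447,246) predicted. So the plate is home. Next I go round to the outer side of the dog's post with closed fingers, turned 45°.

Request:
apply_moves(commands=[[[0.01, 0.016, 0, -0.157], [0.026, 0.032, 0, -0.314], [0.042, 0.048, 0, -0.471], [0.058, 0.064, 0, -0.628], [0.072, 0.076, 0, -0.785], [0.081, 0.081, -0.02, -0.785], [0.081, 0.081, -0.05, -0.785], [0.081, 0.081, -0.063, -0.785]]], gripper=0)

```text
t: 19.62
ee_pos: [598.7, 3.1, 211.8]
orientation: [1.758, 0.73, -1.765]
ft_force: [0.1, 0.5, -0.9]
width: 0.3
```

Run:
```python
from h import *
s=cam('scene');w=cam('wrist')
o=readout.get_obs();R=cv2.Rodrigues(o['orientation'])[0];print(o['ee_pos'],o['ft_force'],o['width'],np.degrees(np.arctan2(R[1,1],R[0,1])),o['t'])
cv2.imwrite('pics/w8.png',cv2.resize(w['color'][:,:,::-1],(800,600)))
cv2.imwrite('pics/s8.png',cv2.resize(s['color'][170:270,90:265,::-1],(800,457),interpolation=cv2.INTER_CUBIC))
```

```text
[598.79777182   3.14310713 212.31427199] [ 0.45309511 -1.19075417  0.25167643] 0.5734235530224181 -45.06987000176385 19.725
```

View pics/s8.png

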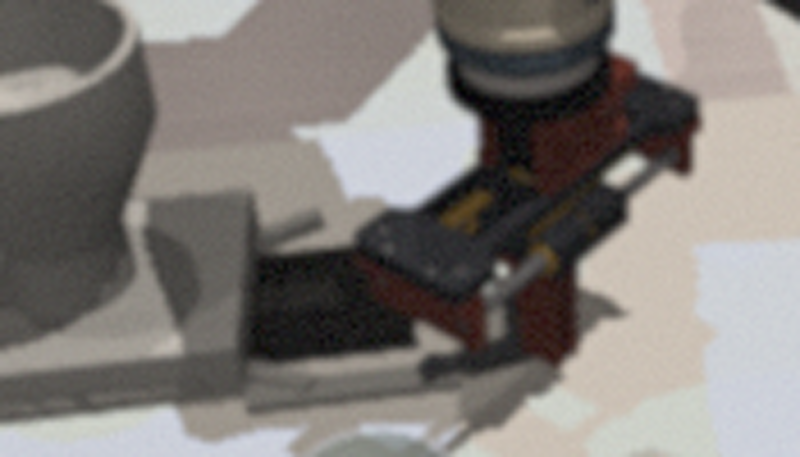

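View pics/w8.png

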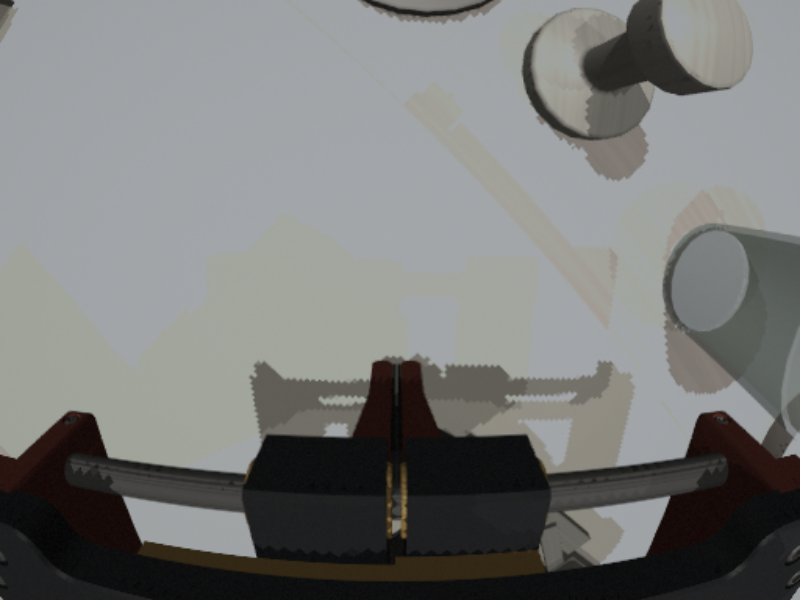

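The fingers are on the outer side of the post with a gap of about 9 mm. I'm raising them slightly and pushing along the dog's arc.

Request:
apply_moves(commands=[[[-0.002, -0.002, 0.003, 0], [-0.005, -0.005, 0.003, 0], [-0.007, -0.0065, 0.003, 0], [-0.01, -0.0075, 0.003, 0], [-0.013, -0.009, 0.003, 0], [-0.017, -0.01, 0.003, 0], [-0.022, -0.0135, 0.003, 0], [-0.0275, -0.0175, 0.003, 0]]])

```text
t: 20.72
ee_pos: [571.7, -14.0, 217.2]
orientation: [1.76, 0.729, -1.761]
ft_force: [1.0, 1.2, -0.1]
width: 0.4
```

Run:
```python
from h import *
s=cam('scene')
o=readout.get_obs();print(o['ee_pos'],o['ft_force'],o['t'])
cv2.imwrite('pics/s9.png',cv2.resize(s['color'][170:270,90:265,::-1],(800,457),interpolation=cv2.INTER_CUBIC))
```

```text
[570.98306696 -14.4095538  217.02917483] [ 0.43797635 -0.5936346  -0.30039977] 20.775
```

View pics/s9.png

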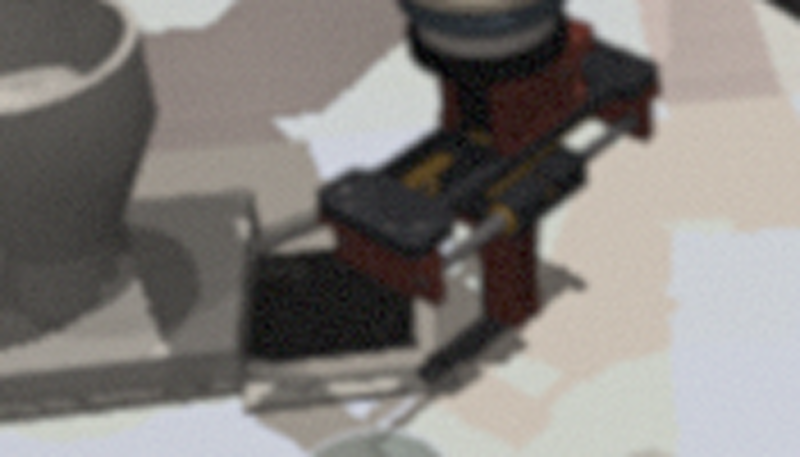

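The bar now points diagonally from the pivot at (435,372) towards the fingers at (510,315), so the dog is turning as planned. Continuing.

Request:
apply_moves(commands=[[[-0.003, -0.003, 0, 0], [-0.006, -0.0065, 0, 0], [-0.008, -0.0105, 0, 0], [-0.0095, -0.0145, 0, 0], [-0.011, -0.0175, 0, 0], [-0.012, -0.0205, 0, 0], [-0.0125, -0.0235, 0, 0], [-0.013, -0.0265, 0, 0]]])

```text
t: 21.78
ee_pos: [559.2, -40.5, 217.3]
orientation: [1.76, 0.729, -1.76]
ft_force: [0.0, 0.9, 0.6]
width: 0.3
```

Request:
apply_moves(commands=[[[0, -0.0015, 0, 0], [0, -0.003, 0, 0]]])

```text
t: 22.02
ee_pos: [559.2, -43.4, 217.3]
orientation: [1.76, 0.729, -1.76]
ft_force: [0.2, 1.0, -0.2]
width: 0.6
```

Request:
apply_moves(commands=[[[0, -0.001, 0, 0], [0, -0.002, 0, 0]]])

```text
t: 22.28
ee_pos: [559.2, -45.3, 217.3]
orientation: [1.761, 0.729, -1.76]
ft_force: [0.7, 3.7, -0.4]
width: 0.1
```

Force is rising near the expected end stop. I'll take one more small step.

Request:
apply_moves(commands=[[[0, -0.0005, 0, 0], [0, -0.001, 0, 0]]])

```text
t: 22.52
ee_pos: [559.5, -45.9, 217.4]
orientation: [1.762, 0.729, -1.759]
ft_force: [2.8, 6.4, -1.2]
width: 0.3
```

Run:
```python
from h import *
s=cam('scene')
o=readout.get_obs();print(o['ee_pos'],o['ft_force'],o['t'])
cv2.imwrite('pics/s10.png',cv2.resize(s['color'][170:270,90:265,::-1],(800,457),interpolation=cv2.INTER_CUBIC))
```

```text
[559.58231946 -45.93071899 217.42676036] [ 2.59736204  5.29423215 -0.64254281] 22.575
```

View pics/s10.png

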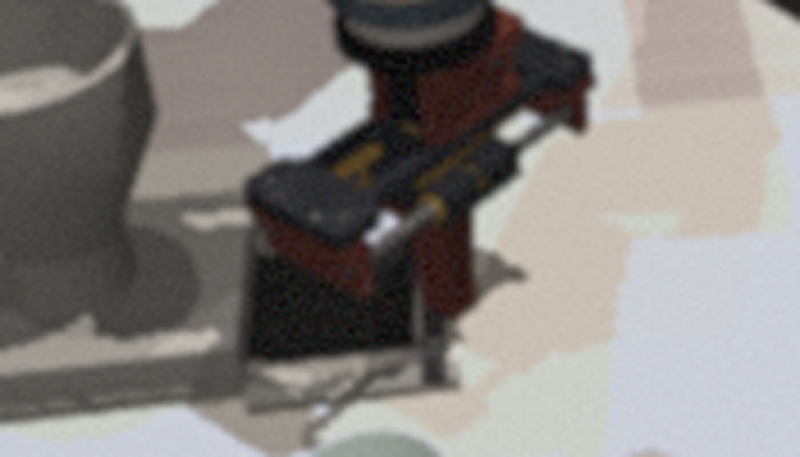

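The fingers have pushed the bar across behind the plate, and the force shows it is at its stop. I'm backing away and then up.

Request:
apply_moves(commands=[[[0.001, 0.002, 0, 0], [0.004, 0.006, 0, 0], [0.01, 0.014, 0, 0], [0.015, 0.022, 0.01, 0], [0.02, 0.03, 0.04, 0], [0.02, 0.04, 0.08, 0], [0.02, 0.05, 0.11, 0], [0.02, 0.05, 0.12, 0]]])

```text
t: 23.58
ee_pos: [579.9, 4.6, 339.8]
orientation: [1.762, 0.728, -1.756]
ft_force: [0.5, 0.3, -0.2]
width: 0.6
```

Request:
apply_moves(commands=[[[0, 0.0, 0.0, 0.157], [0, 0.0, 0, 0.314], [0, 0.0, 0, 0.471], [0, 0.0, 0, 0.628], [-0.03, 0, 0, 0.785], [-0.05, 0, 0, 0.785], [-0.05, 0, 0, 0.785], [-0.05, 0, 0, 0.785]]])

```text
t: 24.58
ee_pos: [530.0, 3.6, 337.3]
orientation: [1.21, 1.208, -1.21]
ft_force: [0.1, 0.8, -0.7]
width: 0.9
```

Run:
```python
from h import *
s=cam('scene','s11f.png');w=cam('wrist')
o=readout.get_obs();print(o['ee_pos'],o['ft_force'],o['t'])
cv2.imwrite('pics/w11.png',cv2.resize(w['color'][100:310,180:460,::-1],(800,600),interpolation=cv2.INTER_CUBIC))
k=800/280
b=12.9
for n,p in {'rearL':(519.6-45,-66.5,b+3),'rearR':(519.6+45,-66.5,b+3),'pivot':(590.6,-57.5,b+15),'post locked':(546.6,-57.5,b+42)}.items():
    print(n,np.round((proj(w,p,True)-[180,100]+.5)*k-.5))
cv2.imwrite('pics/s11.png',cv2.resize(s['color'][:,:,::-1],(800,600),interpolation=cv2.INTER_CUBIC))
for l in ['scoop','brush','beaker','tamper','lid','tin','sieve','dog_tab','dog_pivot']:
    print(l,[(np.round(r['position'],0).tolist(),round(r['conf'],2)) for r in (models.place_of('scene',l))])
```

```text
[530.04514626   3.60731775 337.27031356] [-0.72791209  1.18622522  0.85891661] 24.675
rearL [ 70. 411.]
rearR [296. 412.]
pivot [366. 404.]
post locked [256. 440.]
scoop [([645.0, 474.0, -4.0], 0.96)]
brush [([475.0, 465.0, -2.0], 0.88), ([522.0, 38.0, 14.0], 0.27)]
beaker [([733.0, -79.0, -2.0], 0.86), ([549.0, -55.0, 43.0], 0.53)]
tamper [([742.0, 37.0, -0.0], 0.88)]
lid [([741.0, 133.0, -1.0], 0.67)]
tin [([734.0, 238.0, -1.0], 0.95)]
sieve [([746.0, -252.0, -1.0], 0.92)]
dog_tab [([546.0, -55.0, 38.0], 0.65)]
dog_pivot [([591.0, -55.0, 24.0], 0.7)]
```

View pics/w11.png

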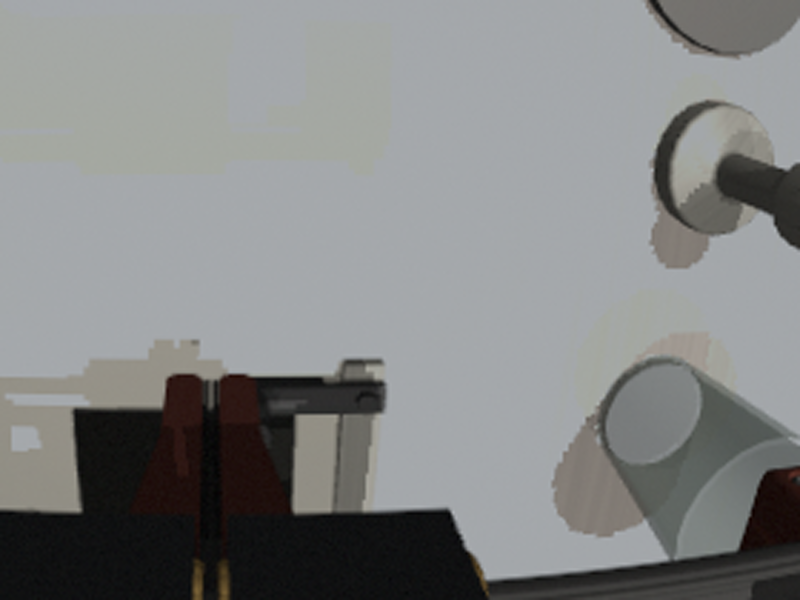

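View pics/s11.png

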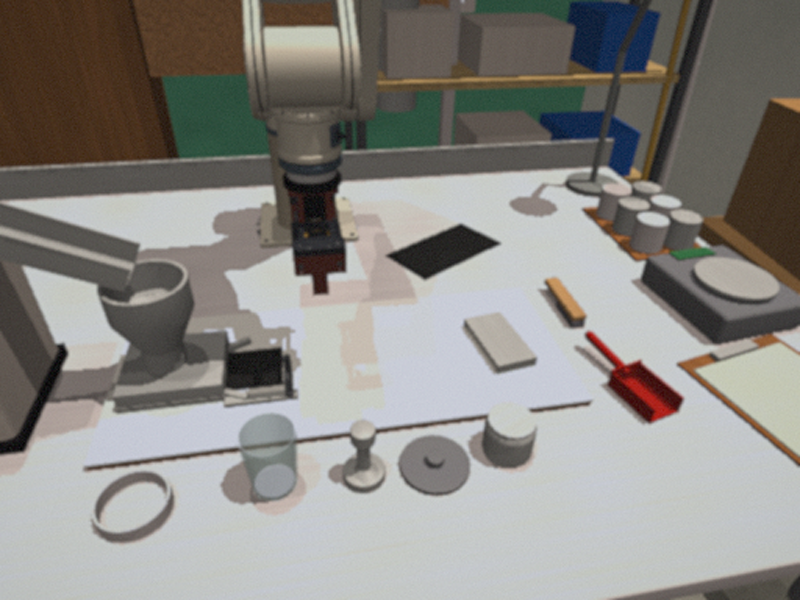

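In the wrist crop the dog's bar runs level from (385,395) towards (265,395), parallel to the plate's rear edge at v≈410 (411 predicted). The network puts the post at (546,−55) and the pivot at (591,−55), so the dog angle is about 0. The bystanders have not moved beyond the reading error. Handing in.

```bash
python3 -c "
from h import *
print(workorder.close_job())"
```

```text
the job is handed in; nothing more can be done
None
```

The gate plate is fully home in the slot and the locking dog is closed behind it. I handed the job in at about 24.7 s of the 72 s allowed; no verdict is reported.

**Plate:** I pressed the plate under the ledge with about 8 N and drew it out. I then turned it by about 9° and slid it into the slot, where I felt the stop at hand y ≈ −134 mm, as expected. Pressure reached about 10 N and the push against the stop about 10 N, both under the limits. After the hand lifted, the plate's rear edge was within about 1 px of the fully home prediction.

**Dog:** I swung it with closed fingers on the post until the force rose to about 7 N at its stop. The last picture shows the bar parallel to the plate's rear edge. The post and pivot read (546, −55) and (591, −55) mm, so the angle is about 0.

**Last checks:** The bystanders read within about 5 mm of their first positions, which is within the reading error, and the hand was clear of everything. One reading was off: the plate's width in the wrist view came out about 2 mm short, within the calibration error. No check failed.

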